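Find the press that takes the gauge blade and lock it

TASK

One of the two small hand presses is set so that the gauge blade just slides in under its ram, the other is set too tight. Try the blade flat along the bed from the open front, without forcing it; where it goes right in, leave it lying there with its tip at the back stop. Then push that press's lock lever right over to the back, leave the other lever as it is, and do not disturb the tin, the weight and the vial.

Things in the scene. Friction and masses are not known exactly. Their poses are not given: they have to be found in the camera images.
- blade: gauge blade lying flat on the table: aluminium blade 12 mm thick, 30 mm wide, projecting 110 mm from a wooden handle 80 mm long, 24 mm wide and 30 mm tall; 190 mm long in all, about 0.18 kg. Undersides of blade and handle are flush. Origin at the middle of the handle, on its underside; x points along the blade to the tip (handle from x = -40 to +40 mm, tip at +150 mm), z up
- blade_tip (a point): middle of the blade's square front edge, on its underside
- press_left: left-hand grey bench hand press fixed to the table, open front facing roughly towards the robot and its right. In mm: origin on the table below the ram axis, x from front to back, z up. Flat steel bed 96 wide, top at z = 45, from x = -90 to +50. Columns 14 thick at y = +-40; crosshead z = 82 to 100, x = -37 to +37. Round ram platen above the bed, x = -29 to +29. Back stop 50 wide, its face at x = +40, 24 high
- press_right: right-hand grey bench hand press fixed to the table, open front facing roughly towards the robot. In mm: origin on the table below the ram axis, x from front to back, z up. Flat steel bed 96 wide, top at z = 45, from x = -90 to +50. Columns 14 thick at y = +-40; crosshead z = 82 to 100, x = -37 to +37. Round ram platen above the bed, x = -29 to +29. Back stop 50 wide, its face at x = +40, 24 high
- ram_a: round steel ram (rod and 58 mm platen) fixed in one of the presses; origin on its axis, 82 mm above the table. The gap between platen and bed exceeds the blade's thickness by 1 to 2 mm in one press and falls short of it by 1.5 to 2.5 mm in the other; which press, and which ram, is to be found by trying
- ram_b: round steel ram (rod and 58 mm platen) fixed in one of the presses; origin on its axis, 82 mm above the table. The gap between platen and bed exceeds the blade's thickness by 1 to 2 mm in one press and falls short of it by 1.5 to 2.5 mm in the other; which press, and which ram, is to be found by trying
- lock_left (a joint): left-hand press's lock lever on a block (70 x 50 mm, 25 mm tall) on top of its crosshead, a black toggle leaning to the press's front at 0 and swinging to its back at 1.0 rad (the stop), about a level axis along the press's y; starts at 0 to 0.15, stays where it is left, moves with a light push at its tip.
- lock_right (a joint): right-hand press's lock lever on a block (70 x 50 mm, 25 mm tall) on top of its crosshead, a black toggle leaning to the press's front at 0 and swinging to its back at 1.0 rad (the stop), about a level axis along the press's y; starts at 0 to 0.15, stays where it is left, moves with a light push at its tip.
- lock_left_tip (a point): tip of the left-hand press's lock lever; centre of its black ball knob, 26 mm across, 80 mm from the lever's pivot. The pivot is on the ram axis, 122 mm above the table; the knob starts about x = -38 mm, 192 mm above the table, and ends about x = +38 mm in the press's frame
- lock_right_tip (a point): tip of the right-hand press's lock lever; centre of its black ball knob, 26 mm across, 80 mm from the lever's pivot. The pivot is on the ram axis, 122 mm above the table; the knob starts about x = -38 mm, 192 mm above the table, and ends about x = +38 mm in the press's frame
- tin: bystander: round white tin with lid, 64 mm across, 30 mm tall; origin at the middle of its underside
- big_weight: bystander: knobbed metal balance weight, 35 mm across, 46 mm tall; origin at the middle of its underside
- vial: bystander: capped glass vial, 27 mm across, 70 mm tall; origin at the middle of its underside

How it is judged:
By the outcome, as a careful person would: the job done as asked, in the order asked, and still so for the second after the job is handed in, with the robot touching nothing.
It also fails if it takes over 64 s, if anything falls off the work surface, if the arm or the gripper's body presses on something with over 40 N, if the wrist force passes 120 N, or if a joint passes its speed limit or range.

ROBOT

A 6-joint arm with a two-finger parallel gripper is mounted at the origin on a cart in front of the work surface, level with it; the furniture and walls round the work are solid. World frame = base frame: x ahead of the robot, y to its left, z up, the work surface at z = 0. Lengths are in m, angles in rad, forces in N, time in s.
With the tool pointing down it reaches from about 0.3 to 0.85 m from the base axis. Payload 5.4 kg.
Tool frame: the origin (TCP) lies at the very end of the fingers, on their centre line; the grasp point (between the pads) lies 19 mm behind it; z points along the fingers, y is the line along which they close (so a half turn about z gives the same grasp; the last joint's range is limited). The gripper opens to 85 mm and grips with 20 to 120 N. Pads are 22 mm wide; open, the fingers measure 114 mm over their backs; the gripper's body (76 mm by 85 mm) begins 54 mm behind the grasp point. The pads swing forward as they close: fully open they stand 13 mm farther back than shut.
Start: joints at [1.069, 0.158, 1.597, -0, 1.386, -0.21], TCP at [0.165, 0.551, 0.199] pointing down, gripper open.
Joint ranges: [-2.91, 2.91], [-0.94, 2.29], [0.18, 2.7], [-1.29, 4.43], [0.17, 2.64], [-3, 3]. Speed limits (rad/s): [2.57, 2.57, 3.14, 3.14, 3.14, 3.14].

INTERFACE

Orientations are given as a rotation vector (axis times angle).
In Python, from plant import sensors, imaging, manip gives the robot as it stands.
- The arm moves only by the tool servo_tool, never from a script. Its argument "rows" is a list of rows, each an object of numbers: "x", "y", "z": the shift along the world's x, y, z in cm; "rx", "ry", "rz": the turn, a rotation vector about the world's x, y, z in degrees; "claw": the finger opening in cm, from 0 to 8.54. A call has 1 to 8 rows; each row is the pose to reach, as a shift and turn from the pose commanded when the call began; what a row does not reach only later rows make up. A row lasts 1/10 s, in which the tool goes at most 50 mm and 8.59 degrees, less where a joint would pass 70% of its speed; a pose out of reach is approached as far as the arm can. A call with a gripper value outside its range is refused whole. The fingers move at their own pace and stop on an object; "newtons" is the grip in N (left out, the last holds). Time passes only in rows, so rows that repeat a pose let the fingers close. It gives the time, the measured TCP pose, the force, the opening and the grip force at its end, in the units of the state.
- sensors.get_obs(): the state, without advancing time (a new reading comes with each control period).
- imaging.camera(name): name is "scene" or "side" or "wrist"; returns the picture (480x640x3 uint8, red, green, blue); there is no depth.
- imaging.get_calibration(name): a dict with "K" (3x3 intrinsics, pixels), "dist_coeffs" ([k1, k2, p1, p2, k3] as OpenCV has them; the pictures are not rectified), "R" (3x3) and "t" (3): a world point X has camera coordinates R X + t. Camera axes: x right, y down, z forward; pixel columns grow to the right and rows downward; lengths in m; the calibration is good to about 2 mm. A picture is of the moment at which its call begins: read the wrist's pose just before it. get_calibration takes no time and is no camera call; for the wrist camera it gives the pose at the moment of the call.
- manip.close_job(): hands the job in; it is judged then, once.
The state is a dict: "t": time; "joints": joint angles; "joint_velocities": joint speeds; "effort": joint torques, N m; "ee_pos": TCP position; "orientation": TCP orientation; "contact_force": force on the tool from outside, world axes, zero at the start; "moment": the same for the moment, N m; "gripper_width": opening from 0.0 (shut) to 1.0 (fully open); "grip_force": force on a finger pad.
Only numpy, scipy, OpenCV 4.12 (cv2) and the standard library are available. Lean on these libraries where they do the work, as an engineer would, in place of code of your own. Each camera call takes 0.05 s, during which the arm holds its last target. There are 200 camera calls.

## Working session

There is one attempt and no reset: what is moved stays moved. The work goes in short steps, Python scripts to look and compute and a tool call to move; the robot and the scene stay as the last step left them, time stands still between calls to the robot, and variables do not carry over. Pictures are saved under pics/ and viewed, at most 10 in all, crops included, and the job is handed in when it is done.

Besides the shell and the picture viewer there is one more tool, called after ">>>" as name([rows], argument=value, ...), one row to a line, values as JSON. servo_tool: Moves the arm, as the interface text tells. Its arguments: {"type":"object","properties":{"rows":{"type":"array","items":{"type":"object","properties":{"x":{"type":"number"},"y":{"type":"number"},"z":{"type":"number"},"rx":{"type":"number"},"ry":{"type":"number"},"rz":{"type":"number"},"claw":{"type":"number"}}}},"newtons":{"type":"number"}},"required":["rows"]}

```bash
mkdir -p pics; python3 - <<'E'
from plant import sensors, imaging
import cv2
print(sensors.get_obs())
for n in("scene","side"):
    cv2.imwrite(f"pics/{n}0.png",imaging.camera(n)[:,:,::-1]); print(imaging.get_calibration(n))
E
```

```text
{'t': 0.0, 'joints': array([ 1.06890984e+00,  1.59050784e-01,  1.59825237e+00,  3.38696262e-05,
        1.38619690e+00, -2.10070177e-01]), 'joint_velocities': array([-7.66691746e-05, -2.33336543e-04, -1.35186758e-03, -2.69585869e-04,
       -7.48738810e-04, -2.37450469e-03]), 'effort': array([ 9.09012051e-04, -3.96004772e+01, -3.31428230e+01, -2.07591106e-04,
        8.32692225e-03, -4.04845736e-06]), 'ee_pos': array([0.16508878, 0.55009682, 0.1981059 ]), 'orientation': array([-4.56667625e-01, -3.10751976e+00,  2.78945506e-03]), 'contact_force': array([ 0.24111498, -0.03598216, -0.20639016]), 'moment': array([-0.03996405, -0.04501692,  0.0374924 ]), 'grip_force': 0.0, 'gripper_width': 0.9982736726931946}
{'K': array([[527.73915112,   0.        , 314.57559082],
       [  0.        , 527.73915112, 231.29611995],
       [  0.        ,   0.        ,   1.        ]]), 'dist_coeffs': array([-0.13095256,  0.        ,  0.        ,  0.        ,  0.        ]), 'R': array([[ 0.41092768, -0.91164299,  0.00674482],
       [-0.63502146, -0.29153184, -0.71537188],
       [ 0.6541301 ,  0.289683  , -0.69871137]]), 't': array([-0.29228358,  0.42280367,  0.72117601])}
{'K': array([[480.47652455,   0.        , 329.23258558],
       [  0.        , 480.47652455, 247.3700367 ],
       [  0.        ,   0.        ,   1.        ]]), 'dist_coeffs': array([0.01110575, 0.        , 0.        , 0.        , 0.        ]), 'R': array([[-0.99730932, -0.06894413, -0.02491644],
       [-0.01748798,  0.55382056, -0.83245237],
       [ 0.07119195, -0.82977677, -0.5535361 ]]), 't': array([0.51542766, 0.13795182, 1.09230987])}
```

View pics/scene0.png

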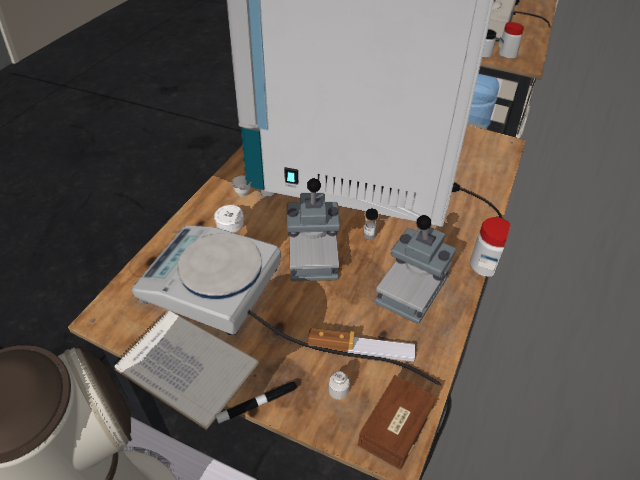

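View pics/side0.png

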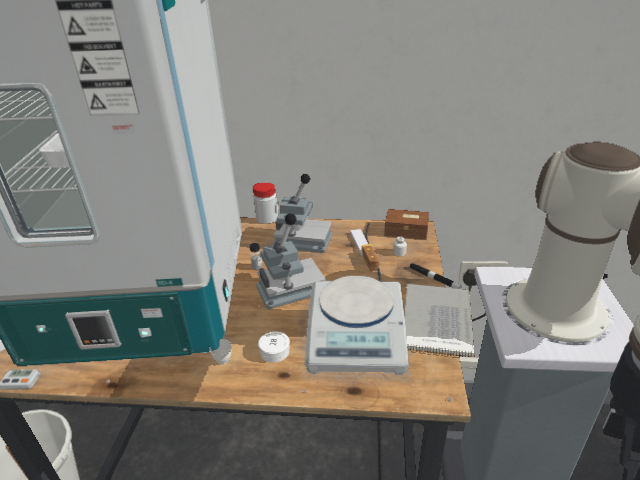

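The scene picture shows the left press at about (313,245), the right press at (415,270), the blade from (310,335) to (414,352), the vial at (371,222), the weight at (339,385) and the tin at (229,215). The side picture shows the same things, with the left press at (290,265) and the right one at (305,220). I'll enlarge both.

```bash
python3 - <<'E'
import cv2
a=cv2.imread("pics/scene0.png")[175:365,270:470]; cv2.imwrite("pics/sc.png",cv2.resize(a,None,fx=3,fy=3,interpolation=cv2.INTER_CUBIC))
a=cv2.imread("pics/side0.png")[170:310,240:440]; cv2.imwrite("pics/si.png",cv2.resize(a,None,fx=4,fy=4,interpolation=cv2.INTER_CUBIC))
E
```

```text
(no output)
```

View pics/sc.png

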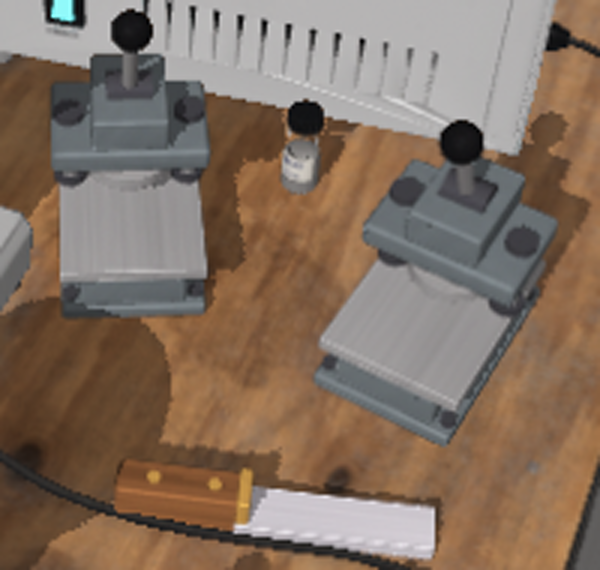

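View pics/si.png

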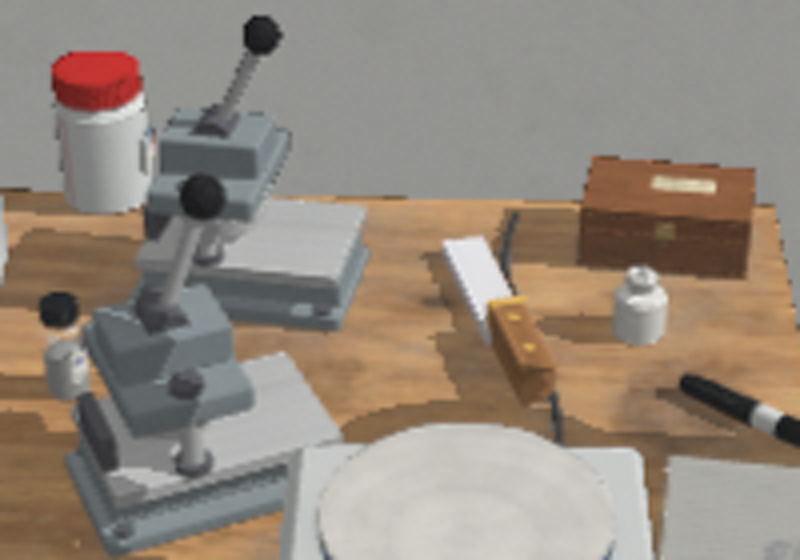

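The enlarged scene crop shows the bed front corners, left press (62,280)/(206,277) and right press (320,343)/(458,405). It also shows the knobs at (131,31) and (462,142), and the blade tip corners at (436,505)/(433,550). The side crop shows the knobs at (203,197) and (262,35). I'll fit poses from these.

```bash
cat > h.py <<'E'
import numpy as np, cv2
from scipy.optimize import least_squares
from plant import imaging
def ray(n,px,cal=None):
    c=cal or imaging.get_calibration(n)
    p=cv2.undistortPoints(np.array([[px]],float),c["K"],c["dist_coeffs"])[0,0]
    R=c["R"];return -R.T@c["t"],R.T@np.array([p[0],p[1],1])
def onz(n,px,z,cal=None):
    o,d=ray(n,px,cal);return o+d*(z-o[2])/d[2]
def proj(n,X,cal=None):
    c=cal or imaging.get_calibration(n)
    return cv2.projectPoints(np.array(X,float).reshape(-1,3),cv2.Rodrigues(c["R"])[0],c["t"],c["K"],c["dist_coeffs"])[0].reshape(-1,2)
def fit(obs,x0):  # obs (cam, px, local xyz m[, cal])
    def W(p,l):
        c,s=np.cos(p[2]),np.sin(p[2]);return [p[0]+c*l[0]-s*l[1],p[1]+s*l[0]+c*l[1],l[2]]
    f=lambda p:np.concatenate([proj(o[0],W(p,o[2]),o[3] if len(o)>3 else None)[0]-o[1] for o in obs])
    r=least_squares(f,x0,loss='soft_l1');return r.x,r.fun.reshape(-1,2)
E
python3 - <<'E'
from h import *
np.set_printoptions(precision=4,suppress=True)
s=lambda u,v:np.array([270+u/3,175+v/3]); d=lambda u,v:np.array([240+u/4,170+v/4])
for nm,o in dict(left=[("scene",s(62,278),(-.09,.048,.045)),("scene",s(206,275),(-.09,-.048,.045)),("side",d(285,352),(-.09,-.048,.045)),("side",d(342,433),(-.09,.048,.045)),("scene",s(53,147),(-.037,.048,.1)),("scene",s(208,145),(-.037,-.048,.1))],
 right=[("scene",s(320,343),(-.09,.048,.045)),("scene",s(458,403),(-.09,-.048,.045)),("side",d(367,209),(-.09,-.048,.045)),("side",d(340,283),(-.09,.048,.045)),("scene",s(366,228),(-.037,.048,.1)),("scene",s(555,232),(.037,-.048,.1))]).items():
    p,r=fit(o,[.6,.1,0]);print(nm,p,np.degrees(p[2]));print(r)
    for k in((-.038,0,.192),): 
        c,q=np.cos(p[2]),np.sin(p[2]);X=[p[0]+c*k[0],p[1]+q*k[0],.192];print("knob pred px",proj("scene",X),proj("side",X))
print("knob obs",s(131,31),d(203,197),s(462,142),d(262,35))
o=[("scene",s(124,460),(-.04,.012,.03)),("scene",s(250,470),(.04,.012,.03)),("scene",s(118,492),(-.04,-.012,.03)),("scene",s(436,505),(.15,.015,.012)),("scene",s(433,550),(.15,-.015,.012)),("side",d(445,242),(.15,.015,.012)),("side",d(480,236),(.15,-.015,.012))]
p,r=fit(o,[.5,0,-1.3]);print("blade",p,np.degrees(p[2]));print(r)
print("vial",onz("scene",s(299,185),0),"weight",onz("scene",(339,395),0),"tin",onz("scene",(229,224),0))
print("red jar",onz("scene",(487,270),0),"box",onz("scene",(395,375),.05),"balance near corner",onz("scene",(235,330),0),onz("scene",(280,245),.05), "oven", onz("scene",(270,195),0),onz("scene",(440,225),0))
E
```

```text
left [ 0.6278 -0.0336  0.4653] 26.658445475502944
[[-0.5852 -2.5258]
 [ 0.693  -2.8343]
 [ 0.0432 -0.3303]
 [ 0.3568  0.6101]
 [ 1.4395  1.8419]
 [-0.8944  1.3245]]
knob pred px [[314.1244 189.1067]] [[294.1772 220.2978]]
right [ 0.6222 -0.2639 -0.1504] -8.616964437874408
[[-0.6027 -1.0989]
 [-0.0307  1.1285]
 [ 1.1043 -1.0554]
 [ 0.1986 -1.425 ]
 [ 0.1661 -0.1953]
 [ 0.0976 -5.2153]]
knob pred px [[422.8645 225.0999]] [[308.0819 179.6164]]
knob obs [313.6667 185.3333] [290.75 219.25] [424.     222.3333] [305.5  178.75]
blade [ 0.4177 -0.1651 -1.2762] -73.12074509164367
[[-1.2824 -0.5782]
 [ 1.4233  0.9593]
 [-1.1196 -0.0954]
 [-0.0105  0.0344]
 [ 0.9648 -0.7136]
 [-0.3762 -0.242 ]
 [ 0.9918 -0.186 ]]
vial [ 0.7084 -0.1327 -0.    ] weight [ 0.3316 -0.2162  0.    ] tin [0.6153 0.1659 0.    ]
red jar [ 0.7181 -0.3893  0.    ] box [ 0.3764 -0.2941  0.05  ] balance near corner [0.374  0.0094 0.    ] [0.5621 0.0091 0.05  ] oven [0.7415 0.129  0.    ] [ 0.8093 -0.2642  0.    ]
```

>>> servo_tool([
  {"x": 4,"y": -12,"rz": -8},
  {"x": 25,"y": -70,"rz": -56},
  {"x": 25,"y": -70,"rz": -56},
  {"x": 25,"y": -70,"rz": -56},
  {"x": 25,"y": -70,"rz": -56},
  {"x": 25,"y": -70,"rz": -56},
  {"x": 25,"y": -70,"rz": -56},
  {"x": 25,"y": -70,"rz": -56},
])

```text
validation failed for argument at $.ro...
```

>>> servo_tool([
  {"x": 4.0,"y": -4.0,"z": 0.0,"rx": 0.0,"ry": 0.0,"rz": -8.0,"claw": 8.0},
])

```text
t: 0.2
ee_pos: [0.1981, 0.5169, 0.1984]
orientation: [-0.667, -3.068, -0.001]
contact_force: [2.2, -0.6, 0.3]
gripper_width: 0.937
grip_force: 0.0
```

>>> servo_tool([
  {"x": 21,"y": -66.4,"z": 0,"rx": 0,"ry": 0,"rz": -48,"claw": 6},
  {"x": 21,"y": -66.4,"z": 0,"rx": 0,"ry": 0,"rz": -48,"claw": 6},
  {"x": 21,"y": -66.4,"z": 0,"rx": 0,"ry": 0,"rz": -48,"claw": 6},
  {"x": 21,"y": -66.4,"z": 0,"rx": 0,"ry": 0,"rz": -48,"claw": 6},
  {"x": 21,"y": -66.4,"z": 0,"rx": 0,"ry": 0,"rz": -48,"claw": 6},
  {"x": 21,"y": -66.4,"z": 0,"rx": 0,"ry": 0,"rz": -48,"claw": 6},
  {"x": 21,"y": -66.4,"z": 0,"rx": 0,"ry": 0,"rz": -48,"claw": 6},
  {"x": 21,"y": -66.4,"z": 0,"rx": 0,"ry": 0,"rz": -48,"claw": 6},
])

```text
t: 1.0
ee_pos: [0.3213, 0.1322, 0.1989]
orientation: [1.862, 2.53, 0.001]
contact_force: [1.1, -0.4, 0.7]
gripper_width: 0.703
grip_force: 0.0
```

>>> servo_tool([
  {"x": 8.9,"y": -28.3,"z": 0,"rx": 0,"ry": 0,"rz": 0,"claw": 6},
  {"x": 8.9,"y": -28.3,"z": 0,"rx": 0,"ry": 0,"rz": 0,"claw": 6},
  {"x": 8.9,"y": -28.3,"z": 0,"rx": 0,"ry": 0,"rz": 0,"claw": 6},
  {"x": 8.9,"y": -28.3,"z": 0,"rx": 0,"ry": 0,"rz": 0,"claw": 6},
  {"x": 8.9,"y": -28.3,"z": 0,"rx": 0,"ry": 0,"rz": 0,"claw": 6},
  {"x": 8.9,"y": -28.3,"z": 0,"rx": 0,"ry": 0,"rz": 0,"claw": 6},
  {"x": 8.9,"y": -28.3,"z": 0,"rx": 0,"ry": 0,"rz": 0,"claw": 6},
  {"x": 8.9,"y": -28.3,"z": 0,"rx": 0,"ry": 0,"rz": 0,"claw": 6},
])

```text
t: 1.8
ee_pos: [0.41, -0.1494, 0.1984]
orientation: [-1.864, -2.526, -0.0]
contact_force: [-0.2, -0.2, 0.0]
gripper_width: 0.701
grip_force: 0.0
```

```bash
python3 - <<'E'
from h import *
from plant import sensors
import pickle
o=sensors.get_obs();c=imaging.get_calibration("wrist");im=imaging.camera("wrist");pickle.dump(c,open("w1.pkl","wb"))
cv2.imwrite("pics/w1.png",im[:,:,::-1]);print(o["ee_pos"],o["orientation"],-c["R"].T@c["t"],c["R"])
E
```

```text
[ 0.40996229 -0.14941195  0.19842218] [-1.86377842e+00 -2.52640442e+00 -4.81357847e-04] [ 0.38562647 -0.07014732  0.373604  ] [[ 9.55498229e-01  2.94996623e-01  3.55631685e-04]
 [ 2.79595391e-01 -9.05996545e-01  3.17799745e-01]
 [ 9.40720524e-02 -3.03557660e-01 -9.48157791e-01]]
```

View pics/w1.png

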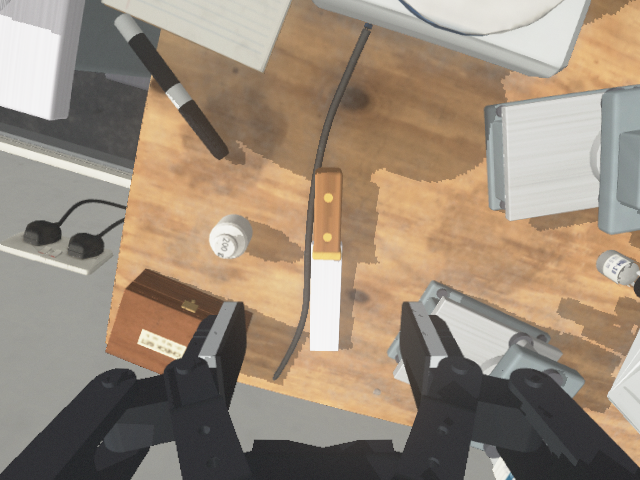

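The wrist picture shows the handle from (328,169) to (328,258), the blade tip edge (310,350)–(340,350), the left press bed front corners at about (497,106)/(509,220), and the right press partly behind the finger.

```bash
python3 - <<'E'
from h import *
import pickle
np.set_printoptions(precision=4,suppress=True)
c=pickle.load(open("w1.pkl","rb"))
W=lambda u,v,l:("wrist",np.array([u,v],float),l,c)
p,r=fit([W(315,171,(-.04,-.012,.03)),W(341,169,(-.04,.012,.03)),W(310,351,(.15,-.015,.012)),W(340,349,(.15,.015,.012))],[.41,-.16,-1.27])
print("blade",p,np.degrees(p[2]),r)
s=lambda u,v:np.array([270+u/3,175+v/3]); d=lambda u,v:np.array([240+u/4,170+v/4])
o=[("scene",s(62,278),(-.09,.048,.045)),("scene",s(206,275),(-.09,-.048,.045)),("side",d(285,352),(-.09,-.048,.045)),("side",d(342,433),(-.09,.048,.045)),W(497,106,(-.09,.048,.045)),W(509,220,(-.09,-.048,.045)),W(601,91,(-.037,.048,.1)),W(600,230,(-.037,-.048,.1))]
p,r=fit(o,[.63,-.03,.46]);print("left",p,np.degrees(p[2]),r)
for k in(4,5):print(onz("wrist",o[k][1],.045,c))
# right: predicted wrist pixels
R=[.6222,-.2639,-.1504];a,b=np.cos(R[2]),np.sin(R[2])
print(proj("wrist",[[R[0]-.09*a-b*y,R[1]-.09*b+a*y,.045] for y in(.048,-.048)],c))
E
```

```text
blade [ 0.4185 -0.1627 -1.2799] -73.33352341206248 [[-1.4691 -0.8385]
 [ 0.8709  1.4104]
 [ 0.7746 -1.474 ]
 [-0.4395  0.72  ]]
left [ 0.6195 -0.032   0.5048] 28.922031531068427 [[-1.3583  0.7704]
 [ 0.0298 -1.0097]
 [ 2.035  -0.4401]
 [ 3.9504  0.0649]
 [-0.6964 -0.0028]
 [-3.8318  0.4542]
 [ 3.9012  3.0392]
 [ 5.2517 -1.9439]]
[ 0.518  -0.0333  0.045 ]
[ 0.567  -0.1161  0.045 ]
[[442.1775 299.2807]
 [390.8169 378.221 ]]
```

>>> servo_tool([
  {"x": 0.5,"y": -0.2,"z": -4,"rx": 0,"ry": 0,"rz": 0,"claw": 6},
  {"x": 0.5,"y": -0.2,"z": -8,"rx": 0,"ry": 0,"rz": 0,"claw": 6},
  {"x": 0.5,"y": -0.2,"z": -12,"rx": 0,"ry": 0,"rz": 0,"claw": 6},
  {"x": 0.5,"y": -0.2,"z": -16,"rx": 0,"ry": 0,"rz": 0,"claw": 6},
  {"x": 0.5,"y": -0.2,"z": -18,"rx": 0,"ry": 0,"rz": 0,"claw": 6},
  {"x": 0.5,"y": -0.2,"z": -19,"rx": 0,"ry": 0,"rz": 0,"claw": 6},
  {"x": 0.5,"y": -0.2,"z": -19.3,"rx": 0,"ry": 0,"rz": 0,"claw": 6},
  {"x": 0.5,"y": -0.2,"z": -19.3,"rx": 0,"ry": 0,"rz": 0,"claw": 6},
])

```text
t: 2.65
ee_pos: [0.416, -0.151, 0.0069]
orientation: [1.86, 2.53, 0.0]
contact_force: [-0.1, -0.3, -0.1]
gripper_width: 0.702
grip_force: 0.0
```

>>> servo_tool([
  {"x": 0,"y": 0,"z": 0,"rx": 0,"ry": 0,"rz": 0,"claw": 1.5},
  {"x": 0,"y": 0,"z": 0,"rx": 0,"ry": 0,"rz": 0,"claw": 1.5},
  {"x": 0,"y": 0,"z": 0,"rx": 0,"ry": 0,"rz": 0,"claw": 1.5},
  {"x": 0,"y": 0,"z": 0,"rx": 0,"ry": 0,"rz": 0,"claw": 1.5},
  {"x": 0,"y": 0,"z": 0,"rx": 0,"ry": 0,"rz": 0,"claw": 1.5},
  {"x": 0,"y": 0,"z": 0,"rx": 0,"ry": 0,"rz": 0,"claw": 1.5},
  {"x": 0,"y": 0,"z": 0,"rx": 0,"ry": 0,"rz": 0,"claw": 1.5},
  {"x": 0,"y": 0,"z": 0,"rx": 0,"ry": 0,"rz": 0,"claw": 1.5},
], newtons=60)

```text
t: 3.45
ee_pos: [0.4154, -0.151, 0.0061]
orientation: [-1.863, -2.53, -0.0]
contact_force: [0.9, 0.4, 0.0]
gripper_width: 0.176
grip_force: 0.0
```

```bash
python3 - <<'E'
from h import *
from plant import sensors
import pickle
c=imaging.get_calibration("wrist");im=imaging.camera("wrist");pickle.dump(c,open("w2.pkl","wb"))
cv2.imwrite("pics/w2.png",im[:,:,::-1]);o=sensors.get_obs();print(o["gripper_width"],o["grip_force"],o["ee_pos"])
E
```

```text
0.1734777836381606 0.0 [ 0.41535511 -0.15104349  0.00605611]
```

View pics/w2.png

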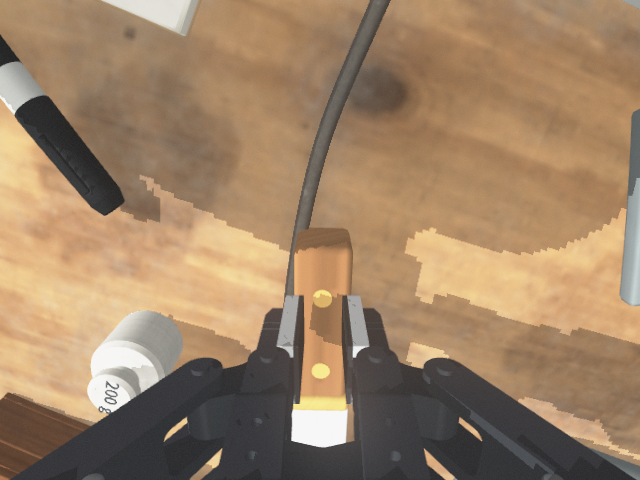

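The handle, at (325,300), sits between the pads with hardly any gap. I'll close further.

>>> servo_tool([
  {"x": 0,"y": 0,"z": 0,"rx": 0,"ry": 0,"rz": 0,"claw": 0},
  {"x": 0,"y": 0,"z": 0,"rx": 0,"ry": 0,"rz": 0,"claw": 0},
  {"x": 0,"y": 0,"z": 0,"rx": 0,"ry": 0,"rz": 0,"claw": 0},
  {"x": 0,"y": 0,"z": 0,"rx": 0,"ry": 0,"rz": 0,"claw": 0},
  {"x": 0,"y": 0,"z": 0,"rx": 0,"ry": 0,"rz": 0,"claw": 0},
], newtons=60)

```text
t: 4.0
ee_pos: [0.4154, -0.1511, 0.0061]
orientation: [-1.862, -2.53, 0.0]
contact_force: [0.2, -0.5, -0.1]
gripper_width: 0.004
grip_force: 0.0
```

```bash
python3 - <<'E'
from h import *
import pickle
from plant import sensors
np.set_printoptions(precision=4,suppress=True)
c=pickle.load(open("w2.pkl","rb"));print(c["K"],-c["R"].T@c["t"])
p=[.4185,-.1627,-1.28];a,b=np.cos(p[2]),np.sin(p[2])
f=lambda l:[p[0]+a*l[0]-b*l[1],p[1]+b*l[0]+a*l[1],l[2]]
print(proj("wrist",[f(l) for l in((-.04,-.012,.03),(-.04,.012,.03),(-.04,-.012,.0),(-.04,.012,.0),(.04,-.012,.03),(.04,.012,.03))],c))
print(proj("wrist",[[.4154,-.1511,.006],[.4154,-.1511,.025]],c))
o=sensors.get_obs();print(o["joints"],o["grip_force"])
im=imaging.camera("wrist");cv2.imwrite("pics/w3.png",im[:,:,::-1]);cv2.imwrite("pics/sc3.png",cv2.resize(imaging.camera("side")[170:310,300:440,::-1],None,fx=4,fy=4))
a=cv2.imread("pics/w3.png")[180:480,150:500];b=cv2.imread("pics/sc3.png");cv2.imwrite("pics/c3.png",np.hstack([cv2.resize(a,(400,343)),cv2.resize(b,(343,343))]))
E
```

```text
[[407.4435   0.     322.5528]
 [  0.     407.4435 234.1019]
 [  0.       0.       1.    ]] [ 0.3906 -0.0716  0.1811]
[[291.6369 244.2254]
 [352.4034 244.8043]
 [296.1958 222.075 ]
 [347.8406 222.5793]
 [294.4468 405.9138]
 [346.1034 406.3183]]
[[322.1758 282.6762]
 [322.1945 301.7679]]
[-0.6235  0.0763  2.1106 -0.      0.9547 -0.9251] 0.0
```

View pics/c3.png

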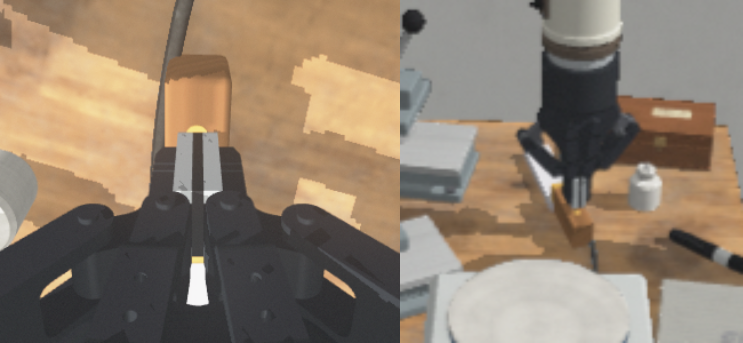

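The left half of the composite shows the shut fingertips above the handle, at about (329,294) in the wrist picture. The right half shows the tips at about (373,253) in the side picture, ending at the handle's top. So the reported height looks too low, and I'll check it.

```bash
python3 - <<'E'
from h import *
import pickle
np.set_printoptions(precision=4,suppress=True)
for z in(.006,.02,.035,.05):print(z,proj("side",[.4154,-.1511,z]),proj("scene",[.4154,-.1511,z]))
c=pickle.load(open("w2.pkl","rb"))
# solve camera height offset from handle-corner pixels with blade pose from scene
obs=np.array([[300,229],[350,229],[294,402],[346,402]],float);C0=-c["R"].T@c["t"]
def f(q):
    p=[.4185+q[0],-.1627+q[1],-1.28];a,b=np.cos(p[2]),np.sin(p[2])
    L=((-.04,-.012,.03),(-.04,.012,.03),(.04,-.012,.03),(.04,.012,.03))
    return (proj("wrist",[[p[0]+a*l[0]-b*l[1],p[1]+b*l[0]+a*l[1],l[2]-q[2]] for l in L],c)-obs).ravel()
r=least_squares(f,[0,0,0]);print(r.x,r.fun)
E
```

```text
0.006 [[372.2707 263.5983]] [[323.5734 341.662 ]]
0.02 [[372.4047 259.1698]] [[323.7247 337.2463]]
0.035 [[372.5502 254.363 ]] [[323.8904 332.4046]]
0.05 [[372.6978 249.4907]] [[324.0597 327.4447]]
[-0.0016  0.0073 -0.0046] [-8.0587  1.0224  5.3735  1.6368  0.765  -1.8209  2.419  -1.4092]
```

```bash
python3 - <<'E'
import cv2,numpy as np
from plant import imaging
a=imaging.camera("side")[215:290,335:415,::-1];b=imaging.camera("scene")[290:380,295:420,::-1]
cv2.imwrite("pics/c4.png",np.hstack([cv2.resize(a,(400,375),interpolation=2),cv2.resize(b,(400,288),interpolation=2) if 0 else cv2.copyMakeBorder(cv2.resize(b,(400,288),interpolation=2),0,87,0,0,0)]))
E
```

```text
(no output)
```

View pics/c4.png

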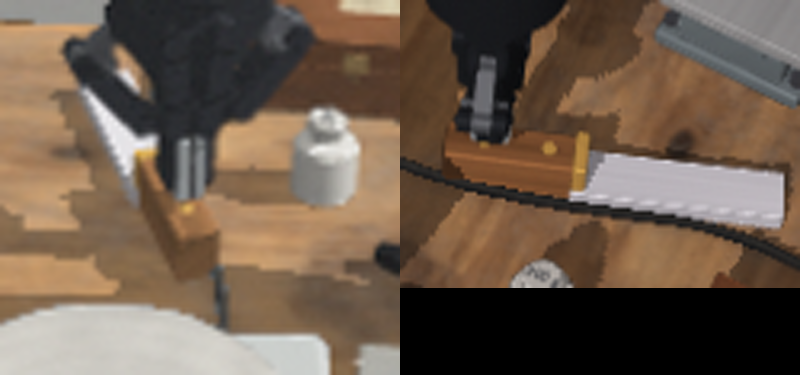

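The fingertips, at about (372.6,255) in the side picture, are really about 33 mm above the table, while the reading says 6 mm. x and y agree. I'll open, go 25 mm lower watching the force, then close.

>>> servo_tool([
  {"x": 0,"y": 0,"z": 0,"rx": 0,"ry": 0,"rz": 0,"claw": 5.5},
  {"x": 0,"y": 0,"z": 0,"rx": 0,"ry": 0,"rz": 0,"claw": 5.5},
  {"x": 0,"y": 0,"z": 0,"rx": 0,"ry": 0,"rz": 0,"claw": 5.5},
  {"x": 0,"y": 0,"z": 0,"rx": 0,"ry": 0,"rz": 0,"claw": 5.5},
  {"x": 0,"y": 0,"z": -0.5,"rx": 0,"ry": 0,"rz": 0,"claw": 5.5},
  {"x": 0,"y": 0,"z": -1.0,"rx": 0,"ry": 0,"rz": 0,"claw": 5.5},
  {"x": 0,"y": 0,"z": -1.5,"rx": 0,"ry": 0,"rz": 0,"claw": 5.5},
  {"x": 0,"y": 0,"z": -1.5,"rx": 0,"ry": 0,"rz": 0,"claw": 5.5},
], newtons=60)

```text
t: 5.0
ee_pos: [0.4146, -0.1505, -0.0099]
orientation: [-1.861, -2.528, 0.0]
contact_force: [-0.6, 0.2, 0.8]
gripper_width: 0.644
grip_force: 0.0
```

>>> servo_tool([
  {"x": 0,"y": 0,"z": -0.5,"rx": 0,"ry": 0,"rz": 0,"claw": 5.5},
  {"x": 0,"y": 0,"z": -0.8,"rx": 0,"ry": 0,"rz": 0,"claw": 5.5},
  {"x": 0,"y": 0,"z": -0.8,"rx": 0,"ry": 0,"rz": 0,"claw": 5.5},
])

```text
t: 5.3
ee_pos: [0.415, -0.1508, -0.0174]
orientation: [-1.862, -2.529, 0.0]
contact_force: [-0.2, -0.5, 0.2]
gripper_width: 0.648
grip_force: 0.0
```

Reported z is now negative with no force, so the height reading is biased. Closing.

>>> servo_tool([
  {"x": 0,"y": 0,"z": 0,"rx": 0,"ry": 0,"rz": 0,"claw": 0},
  {"x": 0,"y": 0,"z": 0,"rx": 0,"ry": 0,"rz": 0,"claw": 0},
  {"x": 0,"y": 0,"z": 0,"rx": 0,"ry": 0,"rz": 0,"claw": 0},
  {"x": 0,"y": 0,"z": 0,"rx": 0,"ry": 0,"rz": 0,"claw": 0},
  {"x": 0,"y": 0,"z": 0,"rx": 0,"ry": 0,"rz": 0,"claw": 0},
  {"x": 0,"y": 0,"z": 0,"rx": 0,"ry": 0,"rz": 0,"claw": 0},
], newtons=60)

```text
t: 5.9
ee_pos: [0.4158, -0.1514, -0.0165]
orientation: [1.862, 2.529, -0.0]
contact_force: [-0.2, -0.2, 4.9]
gripper_width: 0.263
grip_force: 60.1
```

>>> servo_tool([
  {"x": 0,"y": 0,"z": 3,"rx": 0,"ry": 0,"rz": 0,"claw": 0},
  {"x": 0,"y": 0,"z": 8,"rx": 0,"ry": 0,"rz": 0,"claw": 0},
  {"x": 0,"y": 0,"z": 11,"rx": 0,"ry": 0,"rz": 0,"claw": 0},
  {"x": 0,"y": 0,"z": 11,"rx": 0,"ry": 0,"rz": 0,"claw": 0},
])

```text
t: 6.3
ee_pos: [0.4182, -0.153, 0.0972]
orientation: [1.857, 2.523, 0.0]
contact_force: [0.8, 0.5, -1.8]
gripper_width: 0.263
grip_force: 59.3
```

```bash
python3 - <<'E'
from h import *
import pickle
np.set_printoptions(precision=4,suppress=True)
c=pickle.load(open("w1.pkl","rb"))
s=lambda u,v:np.array([270+u/3,175+v/3]); d=lambda u,v:np.array([240+u/4,170+v/4])
S=lambda u,v,l:("scene",s(u,v),l);D=lambda u,v,l:("side",d(u,v),l);W=lambda u,v,l:("wrist",np.array([u,v],float),l)
B=[S(124,460,(-.04,.012,.03)),S(250,470,(.04,.012,.03)),S(118,492,(-.04,-.012,.03)),S(436,505,(.15,.015,.012)),S(433,550,(.15,-.015,.012)),D(445,242,(.15,.015,.012)),D(480,236,(.15,-.015,.012)),W(315,171,(-.04,-.012,.03)),W(341,169,(-.04,.012,.03)),W(310,351,(.15,-.015,.012)),W(340,349,(.15,.015,.012))]
F,L=(-.09,.048,.045),(-.09,-.048,.045)
P=[S(62,278,F),S(206,275,L),D(285,352,L),D(342,433,F),S(53,147,(-.037,.048,.1)),S(208,145,(-.037,-.048,.1)),W(497,106,F),W(509,220,L),W(601,91,(-.037,.048,.1)),W(600,230,(-.037,-.048,.1)),S(131,31,(-.038,0,.192)),D(203,197,(-.038,0,.192))]
Q=[S(320,343,F),S(458,403,L),D(367,209,L),D(340,283,F),S(366,228,(-.037,.048,.1)),S(462,142,(-.038,0,.192)),D(262,35,(-.038,0,.192))]
def res(q):
    out=[]
    for k,G in enumerate((B,P,Q)):
        p=q[3*k:3*k+3];a,b=np.cos(p[2]),np.sin(p[2])
        for n,px,l in G:
            X=np.array([p[0]+a*l[0]-b*l[1],p[1]+b*l[0]+a*l[1],l[2]])
            if n=="wrist":X=X-q[9:12]
            out.append((proj(n,X,c if n=="wrist" else None)[0]-px)*(.7 if n=="wrist" else 1))
    return np.array(out).ravel()
r=least_squares(res,[.4185,-.163,-1.28,.625,-.033,.47,.622,-.264,-.15,0,0,.02],loss='soft_l1')
print(r.x.reshape(4,3),np.degrees(r.x[[2,5,8]]));print(r.fun if 0 else res(r.x).reshape(-1,2).round(1).tolist())
E
```

```text
[[ 0.4197 -0.1648 -1.2826]
 [ 0.625  -0.0325  0.4943]
 [ 0.6248 -0.2625 -0.1285]
 [ 0.001   0.0002  0.0077]] [-73.4898  28.3212  -7.3616]
[[-0.9, -1.6], [1.7, 0.2], [-0.8, -1.1], [0.2, -0.4], [1.1, -1.2], [-0.8, -0.3], [0.6, -0.2], [-1.3, 0.1], [-0.1, 1.7], [0.0, -2.8], [-1.2, -1.2], [-0.4, -1.2], [0.9, -2.6], [0.2, -0.5], [1.6, 0.1], [0.9, 3.1], [-1.5, 1.6], [0.4, 0.8], [-2.8, -0.5], [1.7, 3.9], [1.8, -2.0], [-0.1, 4.5], [4.5, 1.1], [-0.2, -1.5], [0.9, -0.1], [-0.1, -1.2], [-0.3, -1.5], [0.0, -0.8], [-1.0, 1.8], [1.6, 0.9]]
```

```bash
python3 - <<'E'
from h import *
import pickle
np.set_printoptions(precision=3,suppress=True)
c=pickle.load(open("w1.pkl","rb"));s=lambda u,v:np.array([270+u/3,175+v/3]); d=lambda u,v:np.array([240+u/4,170+v/4])
for z in(.0,.04,.05,.06,.07): print(z,onz("scene",(395,374),z),onz("scene",(437,393),z),onz("side",d(590,158),z),onz("side",d(582,203),z))
print(onz("side",d(582,262),0),onz("side",d(745,275),0),onz("scene",(403,467),0),onz("scene",(360,443),0))
E
```

```text
0.0 [ 0.409 -0.29   0.   ] [ 0.402 -0.367  0.   ] [ 0.367 -0.45   0.   ] [ 0.375 -0.381  0.   ]
0.04 [ 0.384 -0.293  0.04 ] [ 0.378 -0.367  0.04 ] [ 0.371 -0.378  0.04 ] [ 0.378 -0.313  0.04 ]
0.05 [ 0.378 -0.294  0.05 ] [ 0.372 -0.366  0.05 ] [ 0.372 -0.36   0.05 ] [ 0.379 -0.296  0.05 ]
0.06 [ 0.372 -0.294  0.06 ] [ 0.366 -0.366  0.06 ] [ 0.372 -0.342  0.06 ] [ 0.38  -0.279  0.06 ]
0.07 [ 0.366 -0.295  0.07 ] [ 0.36  -0.366  0.07 ] [ 0.373 -0.324  0.07 ] [ 0.381 -0.262  0.07 ]
[ 0.377 -0.298  0.   ] [ 0.264 -0.284  0.   ] [ 0.257 -0.354  0.   ] [ 0.267 -0.279  0.   ]
```

>>> servo_tool([
  {"x": 0,"y": -8.1,"z": 0,"rx": 0,"ry": 0,"rz": 8,"claw": 0},
  {"x": -0.8,"y": -8.1,"z": 0,"rx": 0,"ry": 0,"rz": 16,"claw": 0},
  {"x": -0.8,"y": -8.1,"z": 0,"rx": 0,"ry": 0,"rz": 24,"claw": 0},
  {"x": -0.8,"y": -8.1,"z": 0,"rx": 0,"ry": 0,"rz": 32,"claw": 0},
  {"x": -0.8,"y": -8.1,"z": 0,"rx": 0,"ry": 0,"rz": 40,"claw": 0},
  {"x": -0.8,"y": -8.1,"z": 0,"rx": 0,"ry": 0,"rz": 48,"claw": 0},
  {"x": -0.8,"y": -8.1,"z": 0,"rx": 0,"ry": 0,"rz": 56,"claw": 0},
  {"x": -0.8,"y": -8.1,"z": 0,"rx": 0,"ry": 0,"rz": 64,"claw": 0},
])

```text
t: 7.1
ee_pos: [0.406, -0.2308, 0.0906]
orientation: [-0.23, -3.13, -0.004]
contact_force: [0.7, 0.1, -2.1]
gripper_width: 0.264
grip_force: 59.4
```

>>> servo_tool([
  {"x": 0.3,"y": -0.4,"z": -2.5,"rx": 0,"ry": 0,"rz": 1.5,"claw": 0},
  {"x": 0.3,"y": -0.4,"z": -4.0,"rx": 0,"ry": 0,"rz": 1.5,"claw": 0},
  {"x": 0.3,"y": -0.4,"z": -4.8,"rx": 0,"ry": 0,"rz": 1.5,"claw": 0},
  {"x": 0.3,"y": -0.4,"z": -4.8,"rx": 0,"ry": 0,"rz": 1.5,"claw": 0},
  {"x": 0.3,"y": -0.4,"z": -4.8,"rx": 0,"ry": 0,"rz": 1.5,"claw": 0},
])

```text
t: 7.6
ee_pos: [0.4102, -0.2359, 0.0448]
orientation: [-0.198, -3.135, -0.001]
contact_force: [0.2, -0.5, -1.1]
gripper_width: 0.264
grip_force: 59.3
```

```bash
python3 - <<'E'
from h import *
from plant import sensors
import pickle
o=sensors.get_obs();c=imaging.get_calibration("wrist");im=imaging.camera("wrist")[:,:,::-1];sc=imaging.camera("scene")[:,:,::-1];si=imaging.camera("side")[:,:,::-1]
pickle.dump(c,open("w5.pkl","wb"));print(o["ee_pos"],o["orientation"],o["contact_force"])
for n,i in(("w5",im),("s5",sc),("d5",si)):cv2.imwrite(f"pics/{n}.png",i)
a=cv2.resize(im[200:480],(640,280));b=cv2.resize(sc[190:350,330:470],(350,400) ,interpolation=2)[:320];
C=np.zeros((600,800,3),np.uint8);C[:280,:640]=a;C[280:,:350]=b[:320];e=cv2.resize(si[170:290,270:440],(450,318),interpolation=2);C[280:598,350:800]=e
cv2.imwrite("pics/c5.png",C)
E
```

```text
[ 0.41021554 -0.23585471  0.04483086] [-1.97726012e-01 -3.13482606e+00 -7.35337032e-04] [ 0.15370931 -0.5155583  -1.12079173]
```

View pics/c5.png

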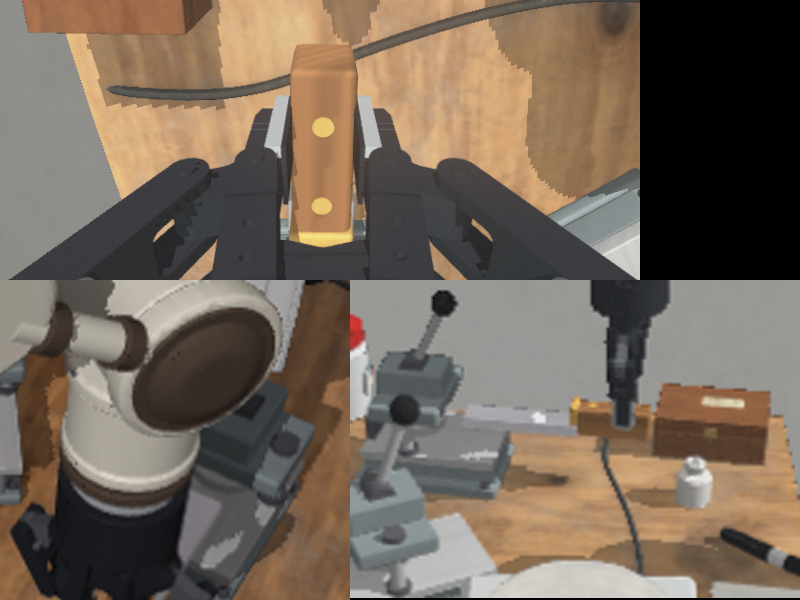

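The composite's wrist part shows the handle held straight between the pads, at (323,130). Its side part shows the blade level over the right bed, with its tip at about (465,412), in front of the crosshead. Next I'll lower it until it touches the bed.

>>> servo_tool([
  {"x": 0,"y": 0,"z": -0.8,"rx": 0,"ry": 0,"rz": 0,"claw": 0},
  {"x": 0,"y": 0,"z": -1.2,"rx": 0,"ry": 0,"rz": 0,"claw": 0},
  {"x": 0,"y": 0,"z": -1.3,"rx": 0,"ry": 0,"rz": 0,"claw": 0},
  {"x": 0,"y": 0,"z": -1.35,"rx": 0,"ry": 0,"rz": 0,"claw": 0},
  {"x": 0,"y": 0,"z": -1.4,"rx": 0,"ry": 0,"rz": 0,"claw": 0},
  {"x": 0,"y": 0,"z": -1.4,"rx": 0,"ry": 0,"rz": 0,"claw": 0},
])

```text
t: 8.35
ee_pos: [0.4105, -0.2361, 0.0312]
orientation: [0.198, 3.135, -0.0]
contact_force: [-0.1, -0.2, -2.0]
gripper_width: 0.259
grip_force: 59.3
```

>>> servo_tool([
  {"x": 0,"y": 0,"z": -0.1,"rx": 0,"ry": 0,"rz": 0,"claw": 0},
  {"x": 0,"y": 0,"z": -0.15,"rx": 0,"ry": 0,"rz": 0,"claw": 0},
  {"x": 0,"y": 0,"z": -0.15,"rx": 0,"ry": 0,"rz": 0,"claw": 0},
])

```text
t: 8.65
ee_pos: [0.4104, -0.236, 0.0296]
orientation: [-0.198, -3.135, -0.0]
contact_force: [0.1, 0.2, -1.3]
gripper_width: 0.261
grip_force: 59.3
```

>>> servo_tool([
  {"x": 0,"y": 0,"z": -0.05,"rx": 0,"ry": 0,"rz": 0,"claw": 0},
  {"x": 0,"y": 0,"z": -0.1,"rx": 0,"ry": 0,"rz": 0,"claw": 0},
  {"x": 0,"y": 0,"z": -0.1,"rx": 0,"ry": 0,"rz": 0,"claw": 0},
])

```text
t: 8.95
ee_pos: [0.4104, -0.2361, 0.0286]
orientation: [0.198, 3.135, -0.0]
contact_force: [-0.1, -0.0, -1.0]
gripper_width: 0.266
grip_force: 59.4
```

>>> servo_tool([
  {"x": 0,"y": 0,"z": -0.05,"rx": 0,"ry": 0,"rz": 0,"claw": 0},
  {"x": 0,"y": 0,"z": -0.05,"rx": 0,"ry": 0,"rz": 0,"claw": 0},
])

```text
t: 9.15
ee_pos: [0.4104, -0.2361, 0.0282]
orientation: [0.198, 3.135, -0.0]
contact_force: [-1.5, -0.4, -0.8]
gripper_width: 0.263
grip_force: 59.5
```

>>> servo_tool([
  {"x": 0,"y": 0,"z": -0.05,"rx": 0,"ry": 0,"rz": 0,"claw": 0},
  {"x": 0,"y": 0,"z": -0.1,"rx": 0,"ry": 0,"rz": 0,"claw": 0},
  {"x": 0,"y": 0,"z": -0.1,"rx": 0,"ry": 0,"rz": 0,"claw": 0},
])

```text
t: 9.45
ee_pos: [0.4103, -0.2361, 0.0272]
orientation: [-0.198, -3.135, 0.0]
contact_force: [-2.2, 0.8, 1.3]
gripper_width: 0.261
grip_force: 59.7
```

```bash
python3 -c "
from plant import sensors
o=sensors.get_obs();print(o['contact_force'],o['moment'],o['ee_pos'])"
```

```text
[-2.21297182  0.76018816  1.32314063] [ 0.0072665   0.15220288 -0.03947155] [ 0.41032264 -0.23613216  0.02717154]
```

>>> servo_tool([
  {"x": 0,"y": 0,"z": 0.05,"rx": 0,"ry": 0,"rz": 0,"claw": 0},
  {"x": 0.4,"y": -0.05,"z": 0.05,"rx": 0,"ry": 0,"rz": 0,"claw": 0},
  {"x": 0.8,"y": -0.1,"z": 0.05,"rx": 0,"ry": 0,"rz": 0,"claw": 0},
  {"x": 1.2,"y": -0.16,"z": 0.05,"rx": 0,"ry": 0,"rz": 0,"claw": 0},
  {"x": 1.6,"y": -0.21,"z": 0.05,"rx": 0,"ry": 0,"rz": 0,"claw": 0},
  {"x": 1.8,"y": -0.24,"z": 0.05,"rx": 0,"ry": 0,"rz": 0,"claw": 0},
  {"x": 1.8,"y": -0.24,"z": 0.05,"rx": 0,"ry": 0,"rz": 0,"claw": 0},
])

```text
t: 10.15
ee_pos: [0.4291, -0.2386, 0.0277]
orientation: [0.197, 3.134, -0.0]
contact_force: [0.2, -0.0, 1.3]
gripper_width: 0.259
grip_force: 59.6
```

>>> servo_tool([
  {"x": 0.2,"y": -0.03,"z": 0,"rx": 0,"ry": 0,"rz": 0,"claw": 0},
  {"x": 0.4,"y": -0.05,"z": 0,"rx": 0,"ry": 0,"rz": 0,"claw": 0},
  {"x": 0.5,"y": -0.07,"z": 0,"rx": 0,"ry": 0,"rz": 0,"claw": 0},
])

```text
t: 10.45
ee_pos: [0.4327, -0.239, 0.0275]
orientation: [-0.197, -3.134, -0.001]
contact_force: [-7.3, 0.5, 3.9]
gripper_width: 0.264
grip_force: 60.0
```

The tip met about 7 N at the platen's front edge (press x ≈ -30 mm), so the right press looks too tight. I'll back out and go to the left one.

>>> servo_tool([
  {"x": -2,"y": 0.26,"z": 0,"rx": 0,"ry": 0,"rz": 0,"claw": 0},
  {"x": -4,"y": 0.52,"z": 0.2,"rx": 0,"ry": 0,"rz": 0,"claw": 0},
  {"x": -5,"y": 0.65,"z": 3,"rx": 0,"ry": 0,"rz": 0,"claw": 0},
  {"x": -5,"y": 2,"z": 6,"rx": 0,"ry": 0,"rz": 8,"claw": 0},
  {"x": -3,"y": 5,"z": 6,"rx": 0,"ry": 0,"rz": 16,"claw": 0},
  {"x": -1.5,"y": 8,"z": 6,"rx": 0,"ry": 0,"rz": 24,"claw": 0},
  {"x": 0.1,"y": 10.4,"z": 6,"rx": 0,"ry": 0,"rz": 32,"claw": 0},
  {"x": 0.1,"y": 10.4,"z": 6,"rx": 0,"ry": 0,"rz": 36,"claw": 0},
])

```text
t: 11.25
ee_pos: [0.4354, -0.1324, 0.0872]
orientation: [-0.792, 3.039, 0.002]
contact_force: [-0.5, -1.3, -2.1]
gripper_width: 0.263
grip_force: 59.4
```

>>> servo_tool([
  {"x": 0,"y": 0,"z": -2.0,"rx": 0,"ry": 0,"rz": 0,"claw": 0},
  {"x": 0,"y": 0,"z": -4.0,"rx": 0,"ry": 0,"rz": 0,"claw": 0},
  {"x": 0,"y": 0,"z": -5.0,"rx": 0,"ry": 0,"rz": 0,"claw": 0},
  {"x": 0,"y": 0,"z": -5.0,"rx": 0,"ry": 0,"rz": 0,"claw": 0},
  {"x": 0,"y": 0,"z": -5.0,"rx": 0,"ry": 0,"rz": 0,"claw": 0},
])

```text
t: 11.75
ee_pos: [0.4347, -0.1353, 0.0379]
orientation: [-0.781, 3.043, -0.0]
contact_force: [-1.2, 1.3, -1.7]
gripper_width: 0.263
grip_force: 59.3
```

>>> servo_tool([
  {"x": 0,"y": 0,"z": -0.5,"rx": 0,"ry": 0,"rz": 0,"claw": 0},
  {"x": 0,"y": 0,"z": -0.8,"rx": 0,"ry": 0,"rz": 0,"claw": 0},
  {"x": 0,"y": 0,"z": -0.9,"rx": 0,"ry": 0,"rz": 0,"claw": 0},
  {"x": 0,"y": 0,"z": -0.9,"rx": 0,"ry": 0,"rz": 0,"claw": 0},
])

```text
t: 12.15
ee_pos: [0.4345, -0.1353, 0.0287]
orientation: [-0.781, 3.043, -0.0]
contact_force: [0.3, -0.5, -1.2]
gripper_width: 0.26
grip_force: 59.4
```

>>> servo_tool([
  {"x": 0,"y": 0,"z": -0.05,"rx": 0,"ry": 0,"rz": 0,"claw": 0},
  {"x": 0,"y": 0,"z": -0.1,"rx": 0,"ry": 0,"rz": 0,"claw": 0},
  {"x": 0,"y": 0,"z": -0.1,"rx": 0,"ry": 0,"rz": 0,"claw": 0},
])

```text
t: 12.45
ee_pos: [0.4345, -0.1354, 0.0278]
orientation: [-0.781, 3.043, -0.001]
contact_force: [-0.9, -0.4, 0.5]
gripper_width: 0.261
grip_force: 59.6
```

Light contact with the bed. Now forward along (0.88, 0.474).

>>> servo_tool([
  {"x": 0.4,"y": 0.21,"z": 0,"rx": 0,"ry": 0,"rz": 0,"claw": 0},
  {"x": 0.8,"y": 0.43,"z": 0,"rx": 0,"ry": 0,"rz": 0,"claw": 0},
  {"x": 1.2,"y": 0.65,"z": 0,"rx": 0,"ry": 0,"rz": 0,"claw": 0},
  {"x": 1.4,"y": 0.75,"z": 0,"rx": 0,"ry": 0,"rz": 0,"claw": 0},
  {"x": 1.6,"y": 0.86,"z": 0,"rx": 0,"ry": 0,"rz": 0,"claw": 0},
])

```text
t: 12.95
ee_pos: [0.4507, -0.1265, 0.0277]
orientation: [0.781, -3.043, 0.0]
contact_force: [-1.5, -1.5, 1.7]
gripper_width: 0.26
grip_force: 59.7
```

>>> servo_tool([
  {"x": 0.2,"y": 0.11,"z": 0,"rx": 0,"ry": 0,"rz": 0,"claw": 0},
  {"x": 0.4,"y": 0.21,"z": 0,"rx": 0,"ry": 0,"rz": 0,"claw": 0},
  {"x": 0.6,"y": 0.32,"z": 0,"rx": 0,"ry": 0,"rz": 0,"claw": 0},
  {"x": 0.7,"y": 0.38,"z": 0,"rx": 0,"ry": 0,"rz": 0,"claw": 0},
])

```text
t: 13.35
ee_pos: [0.4576, -0.1227, 0.0276]
orientation: [-0.781, 3.043, -0.0]
contact_force: [-2.1, -0.5, 1.6]
gripper_width: 0.264
grip_force: 59.8
```

>>> servo_tool([
  {"x": 0.2,"y": 0.11,"z": 0,"rx": 0,"ry": 0,"rz": 0,"claw": 0},
  {"x": 0.4,"y": 0.21,"z": 0,"rx": 0,"ry": 0,"rz": 0,"claw": 0},
  {"x": 0.6,"y": 0.32,"z": 0,"rx": 0,"ry": 0,"rz": 0,"claw": 0},
  {"x": 0.8,"y": 0.43,"z": 0,"rx": 0,"ry": 0,"rz": 0,"claw": 0},
])

```text
t: 13.75
ee_pos: [0.4656, -0.1184, 0.0277]
orientation: [0.781, -3.043, 0.0]
contact_force: [-3.6, -1.1, 2.7]
gripper_width: 0.262
grip_force: 59.8
```

>>> servo_tool([
  {"x": 0.2,"y": 0.11,"z": 0,"rx": 0,"ry": 0,"rz": 0,"claw": 0},
  {"x": 0.4,"y": 0.21,"z": 0,"rx": 0,"ry": 0,"rz": 0,"claw": 0},
  {"x": 0.6,"y": 0.32,"z": 0,"rx": 0,"ry": 0,"rz": 0,"claw": 0},
])

```text
t: 14.05
ee_pos: [0.4716, -0.1152, 0.0277]
orientation: [0.781, -3.043, 0.0]
contact_force: [-3.5, -1.8, 3.1]
gripper_width: 0.263
grip_force: 59.9
```

It's going in, with the tip past the platen's front edge. I'll raise it very slightly and continue.

>>> servo_tool([
  {"x": 0.4,"y": 0.21,"z": 0.03,"rx": 0,"ry": 0,"rz": 0,"claw": 0},
  {"x": 0.8,"y": 0.43,"z": 0.03,"rx": 0,"ry": 0,"rz": 0,"claw": 0},
  {"x": 1.2,"y": 0.65,"z": 0.03,"rx": 0,"ry": 0,"rz": 0,"claw": 0},
  {"x": 1.5,"y": 0.81,"z": 0.03,"rx": 0,"ry": 0,"rz": 0,"claw": 0},
])

```text
t: 14.45
ee_pos: [0.4868, -0.107, 0.028]
orientation: [0.781, -3.043, 0.0]
contact_force: [-3.9, -1.9, 4.5]
gripper_width: 0.26
grip_force: 60.0
```

>>> servo_tool([
  {"x": 0.4,"y": 0.21,"z": 0,"rx": 0,"ry": 0,"rz": 0,"claw": 0},
  {"x": 0.8,"y": 0.43,"z": 0,"rx": 0,"ry": 0,"rz": 0,"claw": 0},
  {"x": 1.2,"y": 0.65,"z": 0,"rx": 0,"ry": 0,"rz": 0,"claw": 0},
  {"x": 1.5,"y": 0.81,"z": 0,"rx": 0,"ry": 0,"rz": 0,"claw": 0},
])

```text
t: 14.85
ee_pos: [0.5017, -0.0991, 0.0282]
orientation: [0.781, -3.043, 0.001]
contact_force: [-5.3, -3.0, 6.2]
gripper_width: 0.264
grip_force: 60.3
```

>>> servo_tool([
  {"x": 0,"y": 0,"z": 0.05,"rx": 0,"ry": 0,"rz": 0,"claw": 0},
  {"x": 0.3,"y": 0.16,"z": 0.05,"rx": 0,"ry": 0,"rz": 0,"claw": 0},
  {"x": 0.6,"y": 0.32,"z": 0.05,"rx": 0,"ry": 0,"rz": 0,"claw": 0},
  {"x": 0.9,"y": 0.48,"z": 0.05,"rx": 0,"ry": 0,"rz": 0,"claw": 0},
])

```text
t: 15.25
ee_pos: [0.5105, -0.0942, 0.0284]
orientation: [0.781, -3.043, 0.0]
contact_force: [-4.5, -2.0, 4.7]
gripper_width: 0.264
grip_force: 60.1
```

>>> servo_tool([
  {"x": 0.2,"y": 0.11,"z": 0,"rx": 0,"ry": 0,"rz": 0,"claw": 0},
  {"x": 0.4,"y": 0.21,"z": 0,"rx": 0,"ry": 0,"rz": 0,"claw": 0},
])

```text
t: 15.45
ee_pos: [0.5144, -0.0921, 0.0285]
orientation: [0.781, -3.042, 0.0]
contact_force: [-5.0, -1.7, 6.1]
gripper_width: 0.258
grip_force: 60.2
```

>>> servo_tool([
  {"x": 0.15,"y": 0.08,"z": 0,"rx": 0,"ry": 0,"rz": 0,"claw": 0},
  {"x": 0.3,"y": 0.16,"z": 0,"rx": 0,"ry": 0,"rz": 0,"claw": 0},
])

```text
t: 15.65
ee_pos: [0.5154, -0.0916, 0.0285]
orientation: [0.781, -3.037, 0.001]
contact_force: [-17.1, -9.3, 13.8]
gripper_width: 0.266
grip_force: 61.4
```

>>> servo_tool([
  {"x": 0.1,"y": 0.05,"z": 0,"rx": 0,"ry": 0,"rz": 0,"claw": 0},
  {"x": 0.2,"y": 0.11,"z": 0,"rx": 0,"ry": 0,"rz": 0,"claw": 0},
])

```text
t: 15.85
ee_pos: [0.5153, -0.0916, 0.0284]
orientation: [0.781, -3.032, 0.001]
contact_force: [-24.3, -13.9, 18.8]
gripper_width: 0.263
grip_force: 62.0
```

Hard stop: the tip is at the back stop. I'll relieve the load and release.

>>> servo_tool([
  {"x": -0.2,"y": -0.11,"z": 0,"rx": 0,"ry": 0,"rz": 0,"claw": 0},
  {"x": -0.35,"y": -0.18,"z": 0,"rx": 0,"ry": 0,"rz": 0,"claw": 0},
  {"x": -0.35,"y": -0.18,"z": 0,"rx": 0,"ry": 0,"rz": 0,"claw": 0},
])

```text
t: 16.15
ee_pos: [0.5155, -0.0916, 0.0285]
orientation: [0.78, -3.042, 0.0]
contact_force: [-5.3, -2.4, 6.0]
gripper_width: 0.262
grip_force: 60.3
```

>>> servo_tool([
  {"x": 0,"y": 0,"z": 0,"rx": 0,"ry": 0,"rz": 0,"claw": 3.0},
  {"x": 0,"y": 0,"z": 0,"rx": 0,"ry": 0,"rz": 0,"claw": 4.0},
  {"x": 0,"y": 0,"z": 0,"rx": 0,"ry": 0,"rz": 0,"claw": 5.0},
  {"x": 0,"y": 0,"z": 0,"rx": 0,"ry": 0,"rz": 0,"claw": 5.0},
  {"x": 0,"y": 0,"z": 0,"rx": 0,"ry": 0,"rz": 0,"claw": 5.0},
])

```text
t: 16.65
ee_pos: [0.516, -0.0911, 0.0283]
orientation: [-0.781, 3.043, 0.0]
contact_force: [-0.1, 0.6, -0.5]
gripper_width: 0.583
grip_force: 0.0
```

>>> servo_tool([
  {"x": 0,"y": 0,"z": 1,"rx": 0,"ry": 0,"rz": 0,"claw": 5.0},
  {"x": 0,"y": 0,"z": 3,"rx": 0,"ry": 0,"rz": 0,"claw": 5.0},
  {"x": -1,"y": -0.5,"z": 7,"rx": 0,"ry": 0,"rz": 0,"claw": 5.0},
  {"x": -3,"y": -1.6,"z": 11,"rx": 0,"ry": 0,"rz": 0,"claw": 0},
  {"x": -3,"y": -1.6,"z": 15,"rx": 0,"ry": 0,"rz": 0,"claw": 0},
  {"x": -3,"y": -1.6,"z": 18,"rx": 0,"ry": 0,"rz": 0,"claw": 0},
  {"x": -3,"y": -1.6,"z": 18,"rx": 0,"ry": 0,"rz": 0,"claw": 0},
])

```text
t: 17.35
ee_pos: [0.4889, -0.1088, 0.2148]
orientation: [-0.778, 3.035, -0.011]
contact_force: [-0.0, -0.6, -0.7]
gripper_width: -0.004
grip_force: 0.0
```

```bash
python3 - <<'E'
from h import *
from plant import sensors
import pickle
np.set_printoptions(precision=4,suppress=True)
o=sensors.get_obs();c=imaging.get_calibration("wrist");im=imaging.camera("wrist")[:,:,::-1];sc=imaging.camera("scene")[:,:,::-1];si=imaging.camera("side")[:,:,::-1]
pickle.dump(c,open("w6.pkl","wb"));print(o["ee_pos"],o["orientation"],o["contact_force"])
for n,i in(("w6",im),("s6",sc),("d6",si)):cv2.imwrite(f"pics/{n}.png",i)
C=np.zeros((600,800,3),np.uint8);C[:300,:400]=cv2.resize(im,(400,300));C[:300,400:]=cv2.resize(sc[175:295,265:425],(400,300),interpolation=2);C[300:,:400]=cv2.resize(si[200:320,230:390],(400,300),interpolation=2)
C[300:,400:]=cv2.resize(sc[165:415,190:510],(400,300)) 
cv2.imwrite("pics/c6.png",C)
E
```

```text
[ 0.4889 -0.1088  0.2148] [-0.7784  3.0347 -0.0114] [-0.0433 -0.6409 -0.6514]
```

View pics/c6.png

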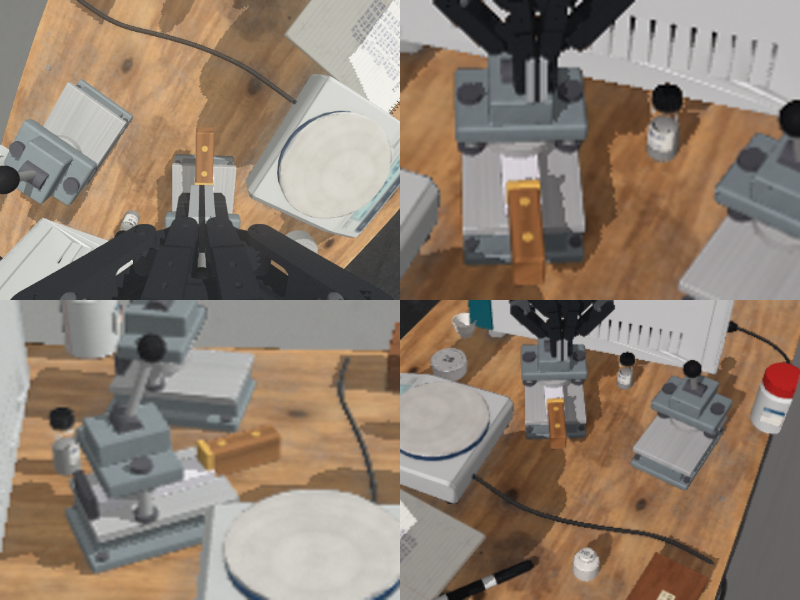

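The composite shows the blade lying centred in the left press: handle out in front at (525,230) in the scene part, blade tip under the ram. Tin, vial and weight stand where they were, and the left knob is at (151,348) in the side part. Next I'll push that lever with shut fingers.

>>> servo_tool([
  {"x": 0,"y": 0,"z": -3,"rx": 0,"ry": 0,"rz": 0,"claw": 0},
  {"x": 0,"y": 0,"z": -6.2,"rx": 0,"ry": 0,"rz": 0,"claw": 0},
  {"x": 2,"y": 1.1,"z": -6.2,"rx": 0,"ry": 0,"rz": 0,"claw": 0},
  {"x": 4,"y": 2.2,"z": -6.2,"rx": 0,"ry": 0,"rz": 0,"claw": 0},
  {"x": 6,"y": 3.3,"z": -6.2,"rx": 0,"ry": 0,"rz": 0,"claw": 0},
  {"x": 7.1,"y": 3.9,"z": -6.2,"rx": 0,"ry": 0,"rz": 0,"claw": 0},
  {"x": 7.1,"y": 3.9,"z": -6.2,"rx": 0,"ry": 0,"rz": 0,"claw": 0},
])

```text
t: 18.2
ee_pos: [0.5567, -0.0674, 0.145]
orientation: [0.783, -3.04, -0.002]
contact_force: [-0.4, 0.3, -0.2]
gripper_width: 0.003
grip_force: 0.0
```

>>> servo_tool([
  {"x": 0.8,"y": 0.43,"z": 0,"rx": 0,"ry": 0,"rz": 0,"claw": 0},
  {"x": 1.6,"y": 0.86,"z": 0,"rx": 0,"ry": 0,"rz": 0,"claw": 0},
  {"x": 2.4,"y": 1.29,"z": 0,"rx": 0,"ry": 0,"rz": 0,"claw": 0},
  {"x": 3.2,"y": 1.72,"z": 0,"rx": 0,"ry": 0,"rz": 0,"claw": 0},
  {"x": 4.0,"y": 2.15,"z": 0,"rx": 0,"ry": 0,"rz": 0,"claw": 0},
])

```text
t: 18.7
ee_pos: [0.5976, -0.0466, 0.1466]
orientation: [-0.78, 3.043, -0.0]
contact_force: [-0.9, 0.5, 1.4]
gripper_width: 0.003
grip_force: 0.6
```

>>> servo_tool([
  {"x": 0.7,"y": 0.38,"z": 0,"rx": 0,"ry": 0,"rz": 0,"claw": 0},
  {"x": 1.4,"y": 0.75,"z": 0,"rx": 0,"ry": 0,"rz": 0,"claw": 0},
  {"x": 2.1,"y": 1.13,"z": 0,"rx": 0,"ry": 0,"rz": 0,"claw": 0},
  {"x": 2.8,"y": 1.51,"z": 0,"rx": 0,"ry": 0,"rz": 0,"claw": 0},
  {"x": 3.2,"y": 1.72,"z": 0,"rx": 0,"ry": 0,"rz": 0,"claw": 0},
])

```text
t: 19.2
ee_pos: [0.6292, -0.029, 0.146]
orientation: [0.781, -3.042, -0.001]
contact_force: [-0.7, -0.4, -1.2]
gripper_width: -0.0
grip_force: 0.5
```

>>> servo_tool([
  {"x": 0.3,"y": 0.16,"z": 0,"rx": 0,"ry": 0,"rz": 0,"claw": 0},
  {"x": 0.6,"y": 0.32,"z": 0,"rx": 0,"ry": 0,"rz": 0,"claw": 0},
])

```text
t: 19.4
ee_pos: [0.6348, -0.0262, 0.1461]
orientation: [0.781, -3.042, -0.001]
contact_force: [-1.3, 0.2, -0.6]
gripper_width: 0.004
grip_force: 0.5
```

>>> servo_tool([
  {"x": 0.3,"y": 0.16,"z": 0,"rx": 0,"ry": 0,"rz": 0,"claw": 0},
  {"x": 0.5,"y": 0.27,"z": 0,"rx": 0,"ry": 0,"rz": 0,"claw": 0},
])

```text
t: 19.6
ee_pos: [0.6377, -0.0247, 0.146]
orientation: [0.779, -3.037, 0.001]
contact_force: [-13.2, -5.9, 4.4]
gripper_width: 0.004
grip_force: 7.5
```

>>> servo_tool([
  {"x": 0.2,"y": 0.11,"z": 0,"rx": 0,"ry": 0,"rz": 0,"claw": 0},
  {"x": 0.4,"y": 0.21,"z": 0,"rx": 0,"ry": 0,"rz": 0,"claw": 0},
])

```text
t: 19.8
ee_pos: [0.6378, -0.0246, 0.1459]
orientation: [0.776, -3.027, 0.002]
contact_force: [-28.9, -13.1, 12.6]
gripper_width: 0.002
grip_force: 15.5
```

Hard stop at press x ≈ +15 mm, as predicted for the lever right over. I'll retreat and check the knob by code.

>>> servo_tool([
  {"x": -1,"y": -0.54,"z": 0,"rx": 0,"ry": 0,"rz": 0,"claw": 0},
  {"x": -4,"y": -2.15,"z": 0,"rx": 0,"ry": 0,"rz": 0,"claw": 0},
  {"x": -8,"y": -4.3,"z": 1,"rx": 0,"ry": 0,"rz": 0,"claw": 0},
  {"x": -12,"y": -6.5,"z": 5,"rx": 0,"ry": 0,"rz": 0,"claw": 0},
  {"x": -16,"y": -8.6,"z": 8,"rx": 0,"ry": 0,"rz": 0,"claw": 0},
  {"x": -20,"y": -8.6,"z": 10,"rx": 0,"ry": 0,"rz": 0,"claw": 0},
  {"x": -24,"y": -8.6,"z": 10,"rx": 0,"ry": 0,"rz": 0,"claw": 0},
  {"x": -24,"y": -8.6,"z": 10,"rx": 0,"ry": 0,"rz": 0,"claw": 0},
])

```text
t: 20.6
ee_pos: [0.4009, -0.1074, 0.2479]
orientation: [-0.777, 3.042, -0.004]
contact_force: [0.4, -0.2, -0.3]
gripper_width: 0.006
grip_force: 0.0
```

```bash
python3 - <<'E'
from h import *
from plant import sensors
np.set_printoptions(precision=1,suppress=True)
print(sensors.get_obs()["ee_pos"],sensors.get_obs()["contact_force"])
ps=dict(left=(.625,-.0325,.494),right=(.625,-.2625,-.1285))
for n in("scene","side"):
    im=imaging.camera(n);cv2.imwrite(f"pics/{n}7.png",im[:,:,::-1])
    k=cv2.morphologyEx((im.max(2)<45).astype(np.uint8),cv2.MORPH_OPEN,np.ones((5,5)))
    N,_,st,ce=cv2.connectedComponentsWithStats(k)
    for q,p in ps.items():
        for x in(-.038,.038):
            e=proj(n,[p[0]+x*np.cos(p[2]),p[1]+x*np.sin(p[2]),.192])[0]
            print(n,q,x,e,[(ce[i].round(1).tolist(),int(st[i,4])) for i in range(1,N) if np.hypot(*(ce[i]-e))<14 and st[i,4]<500])
    for t in("0",):
        a=cv2.imread(f"pics/{n}{t}.png").astype(int);d=np.abs(a-im[:,:,::-1]).max(2)
        for nm,P in dict(tin=(.615,.166,.015),weight=(.345,-.212,.02),vial=(.708,-.133,.035)).items():
            u=proj(n,P)[0].astype(int);print(n,nm,u,"diff",d[u[1]-14:u[1]+14,u[0]-14:u[0]+14].mean())
E
```

```text
[ 0.4 -0.1  0.2] [ 0.4 -0.2 -0.3]
scene left -0.038 [313.6 189.8] []
scene left 0.038 [310.8 164.5] []
scene right -0.038 [423. 224.] [([423.5, 222.0], 156)]
scene right 0.038 [439.5 199.4] []
scene tin [228 219] diff 51.78826530612245
scene weight [340 381] diff 4.575255102040816
scene vial [371 225] diff 4.936224489795919
side left -0.038 [295.2 220.3] []
side left 0.038 [262.5 228.3] [([260.5, 227.2], 82)]
side right -0.038 [307.  179.7] []
side right 0.038 [278.7 177.8] []
side tin [275 347] diff 45.99362244897959
side weight [398 246] diff 2.441326530612245
side vial [258 256] diff 6.401785714285714
```

The left knob is at its back position and the right one hasn't moved. The tin's difference may only be shadow (it looked grey but in place in the last view), so I'll check with a brightness-independent match.

```bash
python3 - <<'E'
import cv2
for n,f,(u,v) in(("scene","scene7",(229,218)),("side","side7",(274,346)),("scene","s6",(229,218)),("side","d6",(274,346))):
    a=cv2.imread(f"pics/{n}0.png",0);b=cv2.imread(f"pics/{f}.png",0)
    r=cv2.matchTemplate(b[v-40:v+40,u-45:u+45],a[v-18:v+18,u-22:u+22],cv2.TM_CCOEFF_NORMED)
    _,m,_,l=cv2.minMaxLoc(r);print(f,m,(l[0]-23,l[1]-22))
E
```

```text
scene7 0.6466826796531677 (0, 0)
side7 0.6828991770744324 (0, 0)
s6 0.6380830407142639 (1, 0)
d6 0.6606484055519104 (0, 0)
```

The tin hasn't moved. Handing in.

```bash
python3 -c "
from plant import manip
print(manip.close_job())"
```

```text
the job is handed in; nothing more can be done
None
```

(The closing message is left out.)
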